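Hold the test jig's lid at its balance point

TASK

I want to fit a stay to the lid of the blue board test jig. Take the little flux jar off the lid and stand it on the square blue mat, then take the lid by its red grip, swing it up gently to the point where it balances and would fall neither shut nor over the back, and hold it still there: finish with the gripper still holding the red grip. Do not let the lid drop or go over the back, and leave the loose mug, purple screwdriver and silver drive where they are.

Things in the scene. Friction and masses are not known exactly. Their poses are not given: they have to be found in the camera images.
- jig: Blue open-topped board test jig, fixed, 140 (its x) x 190 (its y) x 60 mm high. Origin: centre of its underside. Its -x side is the front, towards the robot; yaw varies. Its lid (aluminium frame, clear window, 8 mm thick, top 69 mm above the bench) is hinged at the back (+x).
- lid_hinge (a point): Middle of the lid's hinge pin: 75.5 mm behind the jig origin (jig +x), 64 mm above the bench. The pin runs along jig y. With the lid open by angle a, the red grip's centre is 180 cos a - sin a mm in front of the pin (jig -x) and 180 sin a + cos a mm above it.
- lid (a joint): Lid angle, rad: 0 = shut (level), grows as the front edge swings up and back, stop at 2.1. The hinge is free: let go, the lid falls shut or over the back. Because of the weight bar on its outer face it balances at 1.41 (window 9 degrees short of upright), its centre of mass, 109 mm from the pin, then straight above the pin. Lid with grip: 0.38 kg.
- grip: Red round spool that turns freely on a pin at the end of a 10 mm wide stem on the lid; 20 mm diameter, 26 mm long, axis along jig y; pinch its flat ends between the fingers. Its centre (the origin) is 38 mm clear of the lid's front edge, 180 mm from the hinge pin (lid shut: in front of it, 65 mm above the bench). As it turns, the gripper can point down all the way.
- jar: Low round tin jar, silver with a beige top, 46 mm diameter, 22 mm high, loose, 60 g, standing on the lid's window. Origin: centre of its underside; z is up.
- mat_top (a point): Centre of the top face of a square blue mat, 120 x 120 x 3 mm, fixed, lying on a thin white sheet on the bench: where the jar is to stand.
- mug: Loose teal mug, 79 mm wide (110 mm with handle), 90 mm high; origin at centre of underside. Leave alone.
- driver: Loose purple screwdriver, 130 mm long, 11 mm thick, lying on the bench. Leave alone.
- drive: Loose silver flat drive, 70 x 101 x 7 mm, lying on the bench. Leave alone.
- weight_bar (a point): Middle of a steel bar on the lid near its front edge, 18 mm diameter, 166 mm long along jig y, carried on two feet; with the lid shut 56.5 mm in front of the jig origin (jig -x), 99 mm above the bench. Turns with the lid.

How it is judged:
On the way, in this order (a step that is already met when the one before it is completed fails the run):
1. the jar stands on the mat, let go, with the lid still shut (horizontal distance between jar and mat_top below 0.045 m and z of jar in the frame of mat_top below 0.006 m and angle between jar's own z axis and vertical below 0.15 rad and contact force between the fingers and jar below 0.1 N and linear speed of jar below 0.02 m/s and value of joint lid below 0.1 rad), for 0.2 s.
2. the lid is held still at its balance point by the red grip (value of joint lid between 1.34 and 1.48 rad and velocity of joint lid between -0.08 and 0.08 rad/s and contact force between the fingers and grip above 1 N), for 0.5 s.
At the end, for the whole second after the job is handed in: The gripper still holds the red grip (more than 1 N) with the lid at rest within 0.07 rad (4 degrees) of its balance angle 1.41 rad, and the jar stands upright, released, on the mat, its centre within 45 mm of the mat's centre (all of step 2 and contact force between the arm and jar below 0.1 N and horizontal distance between jar and mat_top below 0.045 m and z of jar in the frame of mat_top below 0.006 m and angle between jar's own z axis and vertical below 0.15 rad and linear speed of jar below 0.02 m/s); the arm keeps its last pose, push and grip.
It fails at once if the lid went over the back (more than 0.25 rad past its balance point) (value of joint lid above 1.66 rad).
It fails at once if the lid was flung or dropped (faster than 1.5 rad/s) (velocity of joint lid above 1.5 rad/s or velocity of joint lid below -1.5 rad/s).
It fails at once if a bystander was moved by more than 30 mm (distance of any of mug, driver, drive from where it was at the start of the episode above 0.03 m).
It also fails if it takes over 64 s, if anything falls off the work surface, if the arm or the gripper's body presses on something with over 40 N, if the wrist force passes 120 N, or if a joint passes its speed limit or range.

ROBOT

A 7-joint arm with a two-finger parallel gripper is mounted at the origin on a cart in front of the work surface, level with it; the furniture and walls round the work are solid. World frame = base frame: x ahead of the robot, y to its left, z up, the work surface at z = 0. Lengths are in m, angles in rad, forces in N, time in s.
With the tool pointing down it reaches from about 0.4 to 0.875 m from the base axis. Payload 19.3 kg.
Tool frame: the origin (TCP) lies midway between the tips of the shut fingers; the grasp point (between the pads) lies bot.pinch_z behind it (bot.pinch_z is the distance from the TCP to the grasp point, in m); z points along the fingers, y is the line along which they close (so a half turn about z gives the same grasp; the last joint's range is limited). The gripper opens to 85 mm and grips with 20 to 120 N. Pads are 22 mm wide; open, the fingers measure 114 mm over their backs; the gripper's body (76 mm by 85 mm) begins 54 mm behind the grasp point. The pads swing forward as they close: fully open they stand 13 mm farther back than shut.
Start: joints at [-1.401, 0.521, -0.036, 1.599, 0.021, 1.021, -0.113], TCP at [0.148, 0.607, 0.198] pointing down, gripper open.
Joint ranges: [-2.91, 2.91], [-0.3, 2.13], [-1.5, 1.42], [0.17, 2.43], [-1.26, 4.41], [0.16, 1.93], [-2.52, 2.52]. Speed limits (rad/s): [1.89, 1.89, 2.39, 2.39, 3.01, 3.01, 3.01].

INTERFACE

Orientations are given as [roll, pitch, yaw] about the fixed x, y, z axes, in that order (R = Rz(yaw) Ry(pitch) Rx(roll)).
In Python, from workcell import readout, grab_frame, camera_info, workorder, bot gives the robot as it stands. The module is installed in compiled form; this text tells all that it offers.
- The arm moves only by the tool drive_tool, never from a script. Its argument "targets" is a list of rows, each an object of numbers: "dx", "dy", "dz": the shift along the tool's x, y, z as a fraction of full scale; "yaw": the turn about the tool's z as a fraction of full scale; "fingers": the closure, from 0 (fully open) to 1 (shut). In form: [{"dx": .., "dy": .., "dz": .., "yaw": .., "fingers": ..}, ...]. A call has 1 to 20 rows; each row shifts and turns the commanded pose from where the row before left it, along the tool's axes as they then stand; what a row does not reach is not made up. Full scale, the value 1, is 0.1 m for a shift and 90 degrees for a turn. A row lasts 1/10 s, in which the tool goes at most 50 mm and 8.59 degrees, less where a joint would pass 70% of its speed; a pose out of reach is approached as far as the arm can. A call with a number of a shift or a turn outside -1 to 1 is refused whole. A call with a gripper value outside its range is refused whole. The fingers move at their own pace and stop on an object; "squeeze" is the grip in N (left out, the last holds). Time passes only in rows, so rows that do not move let the fingers close. It gives the time, the measured TCP pose, the force, the opening and the grip force at its end, in the units of the state.
- readout.observe(): the state, without advancing time (a new reading comes with each control period).
- grab_frame(name): name is "side" or "top" or "wrist"; returns the picture (384x512x3 uint8, blue, green, red); there is no depth.
- camera_info(name): a dict with "fx", "fy", "cx", "cy" (pixels), "D" ([k1, k2, p1, p2, k3] as OpenCV has them; the pictures are not rectified), "T" (4x4, takes a point from camera to world coordinates); the wrist camera has in their place "hand_eye" (4x4, takes a point from camera to tool coordinates, whose origin is the TCP and whose axes are the flange's). Camera axes: x right, y up, looking along -z (the intrinsics and any distortion apply to the point x, -y, -z); pixel columns grow to the right and rows downward; lengths in m; the calibration is good to about 2 mm. A picture is of the moment at which its call begins: read the wrist's pose just before it. camera_info takes no time and is no camera call.
- workorder.job_done(): hands the job in; it is judged then, once.
The state is a dict: "clock": time; "qpos": joint angles; "qd": joint speeds; "joint_efforts": joint torques, N m; "position": TCP position; "tool_rot": TCP orientation; "force": force on the tool from outside, world axes, zero at the start; "moment": the same for the moment, N m; "grip_width": finger opening in m; "finger_force": force on a finger pad.
Only numpy, scipy, OpenCV 4.12 (cv2) and the standard library are available. Lean on these libraries where they do the work, as an engineer would, in place of code of your own. Each camera call takes 0.05 s, during which the arm holds its last target. There are 200 camera calls.

## Working session

There is one attempt and no reset: what is moved stays moved. The work goes in short steps, Python scripts to look and compute and a tool call to move; the robot and the scene stay as the last step left them, time stands still between calls to the robot, and variables do not carry over. Pictures are saved under pics/ and viewed, at most 10 in all, crops included, and the job is handed in when it is done.

Besides the shell and the picture viewer there is one more tool, called after ">>>" in YAML: its name, and indented under it one key for each argument. drive_tool: Moves the arm, as the interface text tells. Shift numbers are shares of 0.1 m and turn numbers shares of 90 degrees, none past 1 either way. Its arguments: {"type":"object","properties":{"targets":{"type":"array","items":{"type":"object","properties":{"dx":{"type":"number","minimum":-1,"maximum":1},"dy":{"type":"number","minimum":-1,"maximum":1},"dz":{"type":"number","minimum":-1,"maximum":1},"yaw":{"type":"number","minimum":-1,"maximum":1},"fingers":{"type":"number"}}}},"squeeze":{"type":"number"}},"required":["targets"]}

```bash
mkdir -p pics; cat > h.py <<'E'
import numpy as np, cv2
from scipy.spatial.transform import Rotation as R
from workcell import readout, grab_frame, camera_info, workorder, bot
def ray(name,uv,T=None):
    c=camera_info(name); K=np.array([[c['fx'],0,c['cx']],[0,c['fy'],c['cy']],[0,0,1.]])
    n=cv2.undistortPoints(np.array(uv,float).reshape(-1,1,2),K,np.array(c['D'],float)).reshape(-1,2)
    T=np.array(c['T']) if T is None else T
    d=np.c_[n[:,0],-n[:,1],-np.ones(len(n))]@T[:3,:3].T
    return T[:3,3],d
def plane(name,uv,z,T=None):
    o,d=ray(name,uv,T); return o+d*((z-o[2])/d[:,2])[:,None]
def tri(r1,r2):
    A=np.zeros((3,3));b=np.zeros(3)
    for o,d in (r1,r2):
        d=d.ravel()/np.linalg.norm(d);P=np.eye(3)-np.outer(d,d);A+=P;b+=P@o
    x=np.linalg.solve(A,b)
    res=[np.linalg.norm(np.cross(x-o,d.ravel()/np.linalg.norm(d))) for o,d in (r1,r2)]
    return x,res
def wristT(s):
    T=np.eye(4);T[:3,:3]=R.from_euler('xyz',s['tool_rot']).as_matrix();T[:3,3]=s['position']
    return T@np.array(camera_info('wrist')['hand_eye'])
E
python3 - <<'E'
from h import *
np.set_printoptions(precision=4,suppress=True)
s=readout.observe();print(s,bot.pinch_z)
for n in('top','side'):
    im=grab_frame(n);cv2.imwrite(f'pics/{n}0.png',im);print(n,camera_info(n))
print(camera_info('wrist'))
a=np.vstack([cv2.imread('pics/top0.png'),cv2.imread('pics/side0.png')]);
E
```

```text
{'clock': 0.0, 'qpos': array([-1.4012,  0.522 , -0.0363,  1.6   ,  0.0212,  1.0211, -0.1128]), 'qd': array([-0.0026, -0.0002, -0.0012, -0.0018,  0.0005, -0.0011,  0.    ]), 'joint_efforts': array([ -0.0009, -92.7089,   1.9797, -36.994 ,   0.0179,   0.008 ,
        -0.    ]), 'position': array([0.1484, 0.6068, 0.1976]), 'tool_rot': array([-3.1405,  0.0001,  2.9018]), 'force': array([ 0.0844,  0.3561, -0.5534]), 'moment': array([ 0.06  ,  0.0229, -0.0222]), 'finger_force': 0.0, 'grip_width': 0.08547318257381539} 0.0187
top {'fx': 461.22532935488476, 'fy': 461.22532935488476, 'cx': 264.8938885569959, 'cy': 194.76096828061122, 'D': array([-0.0059,  0.    ,  0.    ,  0.    ,  0.    ]), 'T': array([[-0.0703,  0.9755, -0.2086,  0.2654],
       [-0.9975, -0.0684,  0.0163,  0.1837],
       [ 0.0016,  0.2092,  0.9779,  1.421 ],
       [ 0.    ,  0.    ,  0.    ,  1.    ]])}
side {'fx': 443.21116691754213, 'fy': 443.21116691754213, 'cx': 260.5574414340674, 'cy': 193.2866709569239, 'D': array([-0.012,  0.   ,  0.   ,  0.   ,  0.   ]), 'T': array([[-0.9797,  0.072 , -0.1872,  0.3001],
       [-0.2004, -0.3907,  0.8984,  1.342 ],
       [-0.0085,  0.9177,  0.3972,  0.6065],
       [ 0.    ,  0.    ,  0.    ,  1.    ]])}
{'fx': 304.45702915190395, 'fy': 304.45702915190395, 'cx': 255.27800031084345, 'cy': 192.44425535370792, 'D': array([0.0231, 0.    , 0.    , 0.    , 0.    ]), 'hand_eye': array([[ 0.    ,  0.9486,  0.3164,  0.0818],
       [ 1.    , -0.    ,  0.0001, -0.0009],
       [ 0.0001,  0.3164, -0.9486, -0.1766],
       [ 0.    ,  0.    ,  0.    ,  1.    ]])}
```

View pics/top0.png

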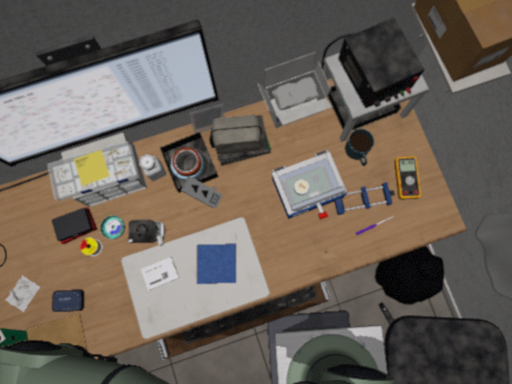

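View pics/side0.png

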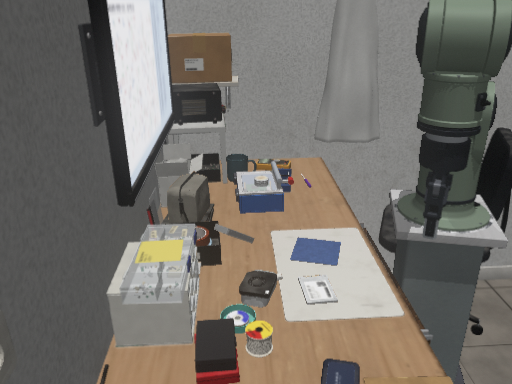

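The top view shows the jig at about (310,183), jar (302,187), red grip (321,211), mat (216,263). In the side view the jig is at (260,190), jar (261,181), grip (291,181), mat (316,251).

```bash
python3 - <<'E'
from h import *
np.set_printoptions(precision=4,suppress=True)
t=cv2.imread('pics/top0.png');s=cv2.imread('pics/side0.png')
def blobs(im,lo,hi,box,mina=8):
    h=cv2.cvtColor(im,cv2.COLOR_BGR2HSV);m=cv2.inRange(h,lo,hi);M=np.zeros_like(m);x0,y0,x1,y1=box;M[y0:y1,x0:x1]=m[y0:y1,x0:x1]
    n,l,st,c=cv2.connectedComponentsWithStats(M)
    return [(st[i,:5].tolist(),c[i].round(2)) for i in range(1,n) if st[i,4]>=mina]
red=((0,130,80),(8,255,255))
tb=blobs(t,*red,(300,195,340,225),4);sb=blobs(s,*red,(275,165,305,195),4);print('grip',tb,sb)
bl=((100,100,40),(125,255,255))
tm=blobs(t,*bl,(180,230,250,300),200);sm=blobs(s,*bl,(280,225,350,275),200);print('mat',tm,sm)
be=((10,40,150),(30,160,255))
tj=blobs(t,*be,(290,175,315,200));sj=blobs(s,*be,(245,170,275,190));print('jar',tj,sj)
for a,b,n in((tm,sm,'mat'),(tj,sj,'jar'),(tb,sb,'grip')):
    if a and b: 
        k=lambda L:max(L,key=lambda q:q[0][4])[1]
        print(n,tri(ray('top',k(a)),ray('side',k(b))))
cv2.imwrite('pics/c1.png',np.hstack([cv2.resize(t[140:230,262:352],(400,400),interpolation=2),cv2.resize(s[145:215,225:295],(400,400),interpolation=2)]))
m=cv2.inRange(cv2.cvtColor(t,cv2.COLOR_BGR2HSV),*bl);m[:, :180]=0;m[:,250:]=0;m[:230]=0
c=max(cv2.findContours(m,0,1)[0],key=cv2.contourArea);r=cv2.minAreaRect(c);print(r);print(plane('top',cv2.boxPoints(r),0.004))
E
```

```text
grip [([318, 211, 10, 8, 54], array([322.65, 214.94]))] [([288, 177, 6, 8, 36], array([290.33, 180.19]))]
mat [([198, 244, 38, 39, 1392], array([215.95, 263.22]))] [([291, 238, 50, 27, 977], array([316.49, 250.77]))]
jar [([297, 182, 10, 8, 61], array([301.46, 185.72]))] [([248, 170, 5, 2, 9], array([249.78, 170.44])), ([256, 170, 9, 1, 9], array([260., 170.])), ([258, 177, 7, 2, 13], array([260.77, 177.46]))]
mat (array([0.3644, 0.3239, 0.0032]), [np.float64(0.0011243880752893288), np.float64(0.001124388075289386)])
jar (array([0.5683, 0.0516, 0.0912]), [np.float64(0.0005190424732007278), np.float64(0.0005190424732005733)])
grip (array([ 0.4808, -0.0061,  0.0654]), [np.float64(0.00041954578052630137), np.float64(0.00041954578052631937)])
((216.5, 263.0), (38.0, 37.0), 90.0)
[[0.4278 0.376  0.004 ]
 [0.4198 0.2626 0.004 ]
 [0.3052 0.2692 0.004 ]
 [0.313  0.3806 0.004 ]]
```

View pics/c1.png

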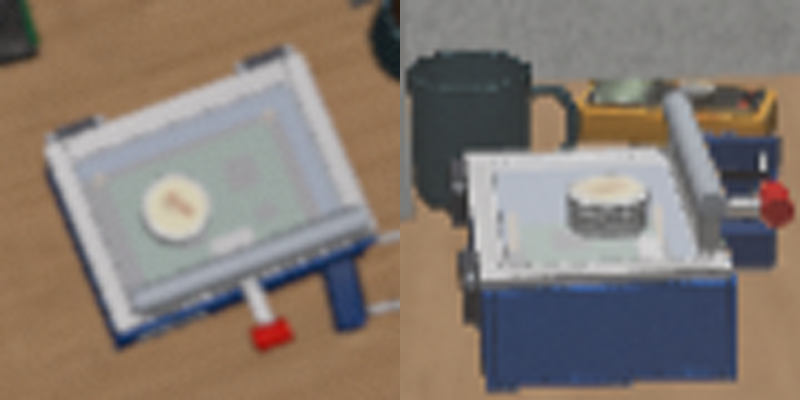

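>>> drive_tool:
  targets:
    - {"dx":-0.28,"dy":-0.26,"dz":-0.03}
    - {"dx":-0.28,"dy":-0.26,"dz":-0.03}
    - {"dx":-0.28,"dy":-0.26,"dz":-0.03}
    - {"dx":-0.28,"dy":-0.26,"dz":-0.03}
    - {"dx":-0.28,"dy":-0.26,"dz":-0.03}
    - {"dx":-0.28,"dy":-0.26,"dz":-0.03}
    - {"dx":-0.28,"dy":-0.26,"dz":-0.03}
    - {"dx":-0.28,"dy":-0.26,"dz":-0.03}
    - {"dx":-0.28,"dy":-0.26,"dz":-0.03}
    - {"dx":-0.28,"dy":-0.26,"dz":-0.03}
    - {"dx":-0.28,"dy":-0.26,"dz":-0.03}
    - {"dx":-0.28,"dy":-0.26,"dz":-0.03}
    - {"dx":-0.28,"dy":-0.26,"dz":-0.03}
    - {"dx":-0.28,"dy":-0.26,"dz":-0.03}
    - {"dx":-0.28,"dy":-0.26,"dz":-0.03}
    - {"dx":-0.28,"dy":-0.26,"dz":-0.03}
    - {"dx":-0.28,"dy":-0.26,"dz":-0.03}
    - {"dx":-0.28,"dy":-0.26,"dz":-0.03}
    - {"yaw":-0.07}
    - {"yaw":-0.07}

```text
invalid input
```

>>> drive_tool:
  targets:
    - {"yaw":-0.07}
    - {"yaw":-0.07}
    - {"yaw":-0.05}
    - {}
    - {}
    - {}

```text
invalid input
```

```bash
python3 - <<'E'
from h import *
np.set_printoptions(precision=4,suppress=True)
s=readout.observe();print(s['clock'],s['position'],s['tool_rot'],s['qpos'])
np.save('w1.npy',wristT(s));cv2.imwrite('pics/w1.png',grab_frame('wrist'))
E
```

```text
0.1 [0.1484 0.6068 0.1977] [-3.1406  0.      2.9018] [-1.4012  0.5219 -0.0363  1.5999  0.0212  1.0211 -0.1128]
```

View pics/w1.png

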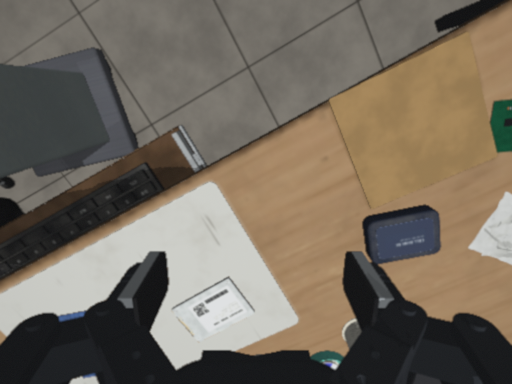

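The moves were refused (probably every row needs all its fields), so this is still the start view: sheet, drive at (215,305), arm not moved.

>>> drive_tool:
  targets:
    - {"dx":-0.28,"dy":-0.26,"dz":-0.03,"yaw":0,"fingers":0}
    - {"dx":-0.28,"dy":-0.26,"dz":-0.03,"yaw":0,"fingers":0}
    - {"dx":-0.28,"dy":-0.26,"dz":-0.03,"yaw":0,"fingers":0}
    - {"dx":-0.28,"dy":-0.26,"dz":-0.03,"yaw":0,"fingers":0}
    - {"dx":-0.28,"dy":-0.26,"dz":-0.03,"yaw":0,"fingers":0}
    - {"dx":-0.28,"dy":-0.26,"dz":-0.03,"yaw":0,"fingers":0}
    - {"dx":-0.28,"dy":-0.26,"dz":-0.03,"yaw":0,"fingers":0}
    - {"dx":-0.28,"dy":-0.26,"dz":-0.03,"yaw":0,"fingers":0}
    - {"dx":-0.28,"dy":-0.26,"dz":-0.03,"yaw":0,"fingers":0}
    - {"dx":-0.28,"dy":-0.26,"dz":-0.03,"yaw":0,"fingers":0}
  squeeze: 30

```text
clock: 1.15
position: [0.3592, 0.2866, 0.2283]
tool_rot: [3.142, -0.0, 2.902]
force: [1.8, 0.1, 0.1]
grip_width: 0.0852
finger_force: 0.0
```

>>> drive_tool:
  targets:
    - {"dx":-0.28,"dy":-0.26,"dz":-0.03,"yaw":0,"fingers":0}
    - {"dx":-0.28,"dy":-0.26,"dz":-0.03,"yaw":0,"fingers":0}
    - {"dx":-0.28,"dy":-0.26,"dz":-0.03,"yaw":0,"fingers":0}
    - {"dx":-0.28,"dy":-0.26,"dz":-0.03,"yaw":0,"fingers":0}
    - {"dx":-0.28,"dy":-0.26,"dz":-0.03,"yaw":0,"fingers":0}
    - {"dx":-0.28,"dy":-0.26,"dz":-0.03,"yaw":0,"fingers":0}
    - {"dx":-0.28,"dy":-0.26,"dz":-0.03,"yaw":0,"fingers":0}
    - {"dx":-0.28,"dy":-0.26,"dz":-0.03,"yaw":0,"fingers":0}
    - {"dx":0,"dy":0,"dz":0,"yaw":-0.08,"fingers":0}
    - {"dx":0,"dy":0,"dz":0,"yaw":-0.08,"fingers":0}
    - {"dx":0,"dy":0,"dz":0,"yaw":-0.08,"fingers":0}
    - {"dx":0,"dy":0,"dz":0,"yaw":-0.08,"fingers":0}
    - {"dx":0,"dy":0,"dz":0,"yaw":0,"fingers":0}
    - {"dx":0,"dy":0,"dz":0,"yaw":0,"fingers":0}

```text
clock: 2.55
position: [0.5268, 0.0327, 0.2521]
tool_rot: [3.142, -0.0, -2.883]
force: [0.7, 0.1, -0.0]
grip_width: 0.0851
finger_force: 0.0
```

```bash
python3 - <<'E'
from h import *
np.set_printoptions(precision=4,suppress=True)
s=readout.observe();print(s['clock'],s['position'],s['tool_rot'],s['qpos'])
np.save('w2.npy',wristT(s));cv2.imwrite('pics/w2.png',grab_frame('wrist'))
E
```

```text
2.55 [0.5268 0.0327 0.2521] [ 3.1415 -0.0002 -2.8828] [-0.3001  0.3112  0.1614  1.796  -0.0572  1.0392  1.7122]
```

View pics/w2.png

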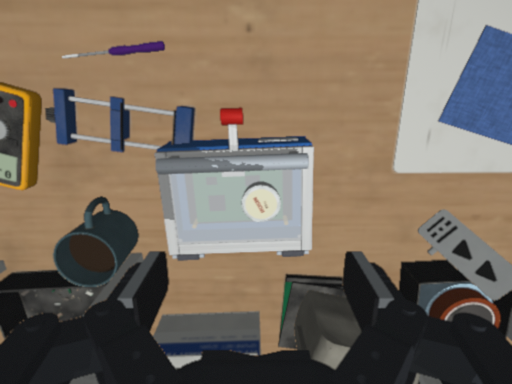

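Wrist view: grip (232,116) with a blue post at (183,125) beside it, bar from (160,165) to (307,160), jar (261,202), mug (97,250), screwdriver (115,50).

```bash
python3 - <<'E'
from h import *
np.set_printoptions(precision=4,suppress=True)
im=cv2.imread('pics/w2.png');T=np.load('w2.npy');h=cv2.cvtColor(im,cv2.COLOR_BGR2HSV)
def cen(lo,hi,b):
    m=cv2.inRange(h,lo,hi);M=0*m;M[b[1]:b[3],b[0]:b[2]]=m[b[1]:b[3],b[0]:b[2]]
    c=max(cv2.findContours(M,0,1)[0],key=cv2.contourArea);return c,cv2.minAreaRect(c)
c,r=cen((0,130,80),(8,255,255),(215,100,250,130));print('grip',r);g=r[0]
print(plane('wrist',[g],.065,T), 'size',np.ptp(plane('wrist',cv2.boxPoints(r),.075,T),axis=0))
top=cv2.imread('pics/top0.png')
print('tri grip top/wrist',tri(ray('wrist',[g],T),ray('top',[(322.65,214.94)])))
c,r=cen((10,25,190),(35,140,255),(240,180,285,225));print('jar',r);
(u,v),rad=cv2.minEnclosingCircle(c);print(u,v,rad,plane('wrist',[(u,v)],.091,T),plane('wrist',[(u,v)],.091,T)-plane('wrist',[(u+rad,v)],.091,T))
print('tri jar',tri(ray('wrist',[(u,v)],T),ray('top',[(301.46,185.72)])))
# yaw: bar by grey box, blue front edge
bar=plane('wrist',[(158,165),(307,161)],.099,T);d=bar[1]-bar[0];print('bar',bar,np.degrees(np.arctan2(-d[0],d[1])),np.linalg.norm(d[:2]))
hin=plane('wrist',[(188,257),(290,252)],.066,T);d=hin[1]-hin[0];print('hinge',hin,np.degrees(np.arctan2(-d[0],d[1])))
c,r=cen((100,120,30),(125,255,200),(165,95,202,152));print('post',r,plane('wrist',cv2.boxPoints(r),.05,T))
c,r=cen((100,100,40),(125,255,255),(430,10,512,160));print('mat part',r)
# front blue edge top line
m=cv2.inRange(h,(100,100,30),(125,255,255));pts=[]
for x in list(range(200,220))+list(range(248,305)):
    ys=np.where(m[128:158,x])[0]
    if len(ys): pts.append((x,128+ys[0]))
l=np.polyfit(*np.array(pts).T,1);e=plane('wrist',[(200,np.polyval(l,200)),(305,np.polyval(l,305))],.0,T);d=e[1]-e[0];print('front',l,np.degrees(np.arctan2(-d[0],d[1])))
b=im[85:270,140:330];cv2.imwrite('pics/c2.png',cv2.resize(b,None,fx=4,fy=3.2,interpolation=2)[:600])
E
```

```text
grip ((231.0, 116.0), (16.0, 22.0), 90.0)
[[ 0.4816 -0.009   0.065 ]] size [0.0234 0.028  0.    ]
tri grip top/wrist (array([ 0.4843, -0.0098,  0.0421]), [np.float64(0.0007639772970056754), np.float64(0.0007639772970058666)])
jar ((260.5, 204.0), (28.0, 29.0), 90.0)
260.5 204.0 15.041708946228027 [[0.5687 0.0496 0.091 ]] [[ 0.0046 -0.0172  0.    ]]
tri jar (array([0.571 , 0.0506, 0.0835]), [np.float64(0.00048263204457397253), np.float64(0.000482632044573889)])
bar [[ 0.5504 -0.0729  0.099 ]
 [ 0.5039  0.085   0.099 ]] 16.412847867120334 0.16463715059145484
hinge [[ 0.6763 -0.0222  0.066 ]
 [ 0.6339  0.1086  0.066 ]] 17.953245482943263
post ((183.0, 128.5), (43.0, 36.0), 90.0) [[ 0.4931 -0.0884  0.05  ]
 [ 0.482  -0.0469  0.05  ]
 [ 0.5328 -0.0366  0.05  ]
 [ 0.5444 -0.08    0.05  ]]
mat part ((490.8670654296875, 82.13582611083984), (75.5842514038086, 104.51912689208984), 17.818889617919922)
front [ -0.0017 141.316 ] 14.924633584189948
```

View pics/c2.png

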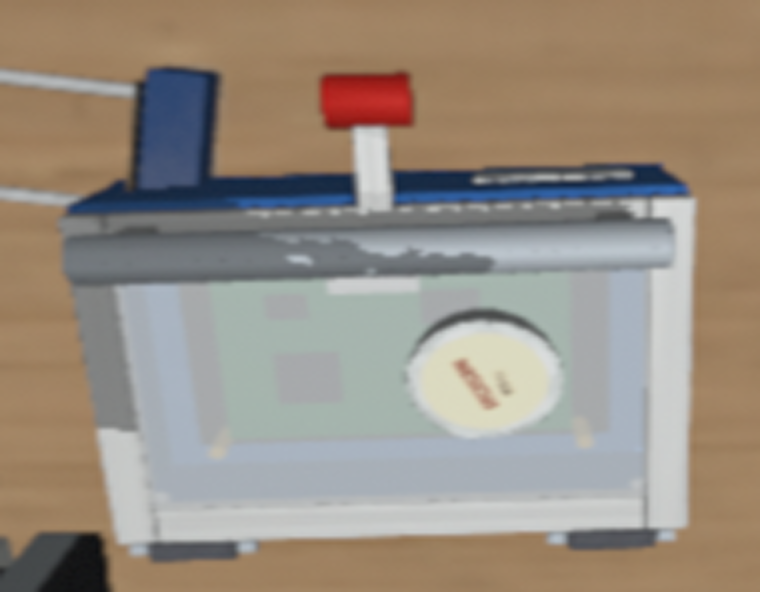

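>>> drive_tool:
  targets:
    - {"dx":-0.09,"dy":0.013,"dz":0.2,"yaw":-0.005,"fingers":0}
    - {"dx":-0.09,"dy":0.013,"dz":0.2,"yaw":-0.005,"fingers":0}
    - {"dx":-0.09,"dy":0.013,"dz":0.2,"yaw":-0.005,"fingers":0}
    - {"dx":-0.09,"dy":0.013,"dz":0.2,"yaw":-0.005,"fingers":0}
    - {"dx":-0.09,"dy":0.013,"dz":0.2,"yaw":-0.004,"fingers":0}
    - {"dx":0,"dy":0,"dz":0.2,"yaw":0,"fingers":0}
    - {"dx":0,"dy":0,"dz":0.2,"yaw":0,"fingers":0}
    - {"dx":0,"dy":0,"dz":0.2,"yaw":0,"fingers":0}
    - {"dx":0,"dy":0,"dz":0.1,"yaw":0,"fingers":0}
    - {"dx":0,"dy":0,"dz":0.07,"yaw":0,"fingers":0}
    - {"dx":0,"dy":0,"dz":0.05,"yaw":0,"fingers":0}
    - {"dx":0,"dy":0,"dz":0,"yaw":0,"fingers":0}
    - {"dx":0,"dy":0,"dz":0,"yaw":0,"fingers":0}
  squeeze: 30

```text
clock: 3.9
position: [0.5686, 0.0514, 0.0707]
tool_rot: [-3.141, 0.001, -2.841]
force: [0.6, -0.7, 1.4]
grip_width: 0.0853
finger_force: 0.0
```

>>> drive_tool:
  targets:
    - {"dx":0,"dy":0,"dz":0,"yaw":0,"fingers":0.3}
    - {"dx":0,"dy":0,"dz":0,"yaw":0,"fingers":0.4}
    - {"dx":0,"dy":0,"dz":0,"yaw":0,"fingers":0.5}
    - {"dx":0,"dy":0,"dz":0,"yaw":0,"fingers":0.6}
    - {"dx":0,"dy":0,"dz":0,"yaw":0,"fingers":0.8}
    - {"dx":0,"dy":0,"dz":0,"yaw":0,"fingers":0.8}
    - {"dx":0,"dy":0,"dz":0,"yaw":0,"fingers":0.8}
    - {"dx":0,"dy":0,"dz":0,"yaw":0,"fingers":0.8}
    - {"dx":0,"dy":0,"dz":0,"yaw":0,"fingers":0.8}

```text
clock: 4.8
position: [0.5683, 0.0514, 0.0702]
tool_rot: [3.142, -0.0, -2.841]
force: [-0.1, 0.3, -0.1]
grip_width: 0.0169
finger_force: 0.0
```

The fingers closed past 46 mm, so the jar is not held; I look before moving.

```bash
python3 - <<'E'
from h import *
a=grab_frame('wrist');b=grab_frame('side')
cv2.imwrite('pics/c3.png',np.hstack([a[:, :400],cv2.resize(b[140:220,220:300],(384,384),interpolation=2)]))
E
```

```text
(no output)
```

View pics/c3.png

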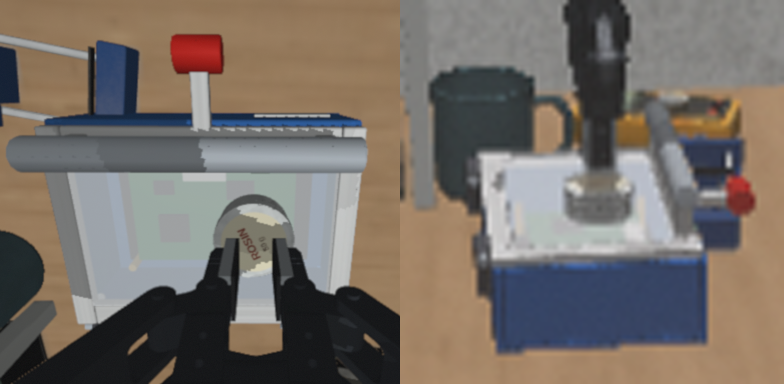

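```bash
python3 - <<'E'
from h import *
np.set_printoptions(precision=4,suppress=True)
s=readout.observe();T=wristT(s);c=camera_info('wrist');He=np.array(c['hand_eye'])
for p in [(0,0,0),(0,0.0085,0),(0,-.0085,0),(0,0,-.0187),(0,.0085,-.0187)]:
    q=np.linalg.inv(He)@np.r_[p,1];print(p,c['fx']*q[0]/-q[2]+c['cx'],c['fy']*-q[1]/-q[2]+c['cy'])
im=cv2.imread('pics/c3.png')
P=plane('wrist',[(253,238),(214,238),(293,238),(216,215),(291,215)],.091,T);print(s['position'],P)
print(plane('wrist',[(197,54)],.065,T))
t=grab_frame('top');h=cv2.cvtColor(t,cv2.COLOR_BGR2HSV)
b=grab_frame('side')
cv2.imwrite('pics/c4.png',np.hstack([cv2.resize(b[150:210,240:300],(400,400),interpolation=2),cv2.resize(grab_frame('wrist')[180:300,200:320],(400,400),interpolation=2)]))
E
```

```text
(0, 0, 0) 256.17662231188217 227.15632867916966
(0, 0.0085, 0) 269.54906928904467 227.1560569260441
(0, -0.0085, 0) 242.80406042338748 227.15660043463043
(0, 0, -0.0187) 256.27040702445635 240.90683206637044
(0, 0.0085, -0.0187) 270.99233956643326 240.90646784762885
[0.5683 0.0514 0.0702] [[0.566  0.0487 0.091 ]
 [0.5726 0.0276 0.091 ]
 [0.5593 0.0704 0.091 ]
 [0.5586 0.0251 0.091 ]
 [0.5464 0.0647 0.091 ]]
[[ 0.4815 -0.0093  0.065 ]]
```

View pics/c4.png

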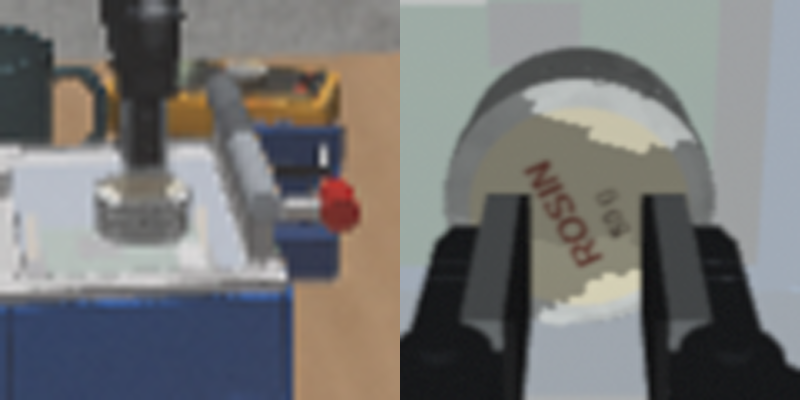

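The fingers closed just above the jar top (jar undisturbed), so the tips stand higher than TCP here. I reopen, go 13 mm lower, and close partly, watching force.

>>> drive_tool:
  targets:
    - {"dx":0,"dy":0,"dz":-0.05,"yaw":0,"fingers":0}
    - {"dx":0,"dy":0,"dz":0,"yaw":0,"fingers":0}
    - {"dx":0,"dy":0,"dz":0,"yaw":0,"fingers":0}
    - {"dx":0,"dy":0,"dz":0,"yaw":0,"fingers":0}
    - {"dx":0,"dy":0,"dz":0,"yaw":0,"fingers":0}
    - {"dx":0,"dy":0,"dz":0,"yaw":0,"fingers":0}
    - {"dx":0,"dy":0,"dz":0,"yaw":0,"fingers":0}
    - {"dx":0,"dy":0,"dz":0.05,"yaw":0,"fingers":0}
    - {"dx":0,"dy":0,"dz":0.05,"yaw":0,"fingers":0}
    - {"dx":0,"dy":0,"dz":0.05,"yaw":0,"fingers":0}
    - {"dx":0,"dy":0,"dz":0.03,"yaw":0,"fingers":0}
    - {"dx":0,"dy":0,"dz":0,"yaw":0,"fingers":0.2}
    - {"dx":0,"dy":0,"dz":0,"yaw":0,"fingers":0.3}
    - {"dx":0,"dy":0,"dz":0,"yaw":0,"fingers":0.3}

```text
clock: 6.45
position: [0.5684, 0.0514, 0.0573]
tool_rot: [-3.142, 0.0, -2.841]
force: [-0.6, 0.1, -0.5]
grip_width: 0.0596
finger_force: 0.0
```

```bash
python3 - <<'E'
from h import *
np.set_printoptions(precision=4,suppress=True)
s=readout.observe();print(s)
b=grab_frame('side')
cv2.imwrite('pics/c5.png',np.hstack([cv2.resize(b[130:210,240:320],(400,400),interpolation=2),cv2.resize(grab_frame('wrist')[160:320,160:360],(400,400),interpolation=2)]))
o,d=ray('side',[(261.5,176.7)]);t=(.0514-o[1])/d[0,1];print(o+d*t)
E
```

```text
{'clock': 6.45, 'qpos': array([-0.2691,  0.628 ,  0.106 ,  1.8611, -0.1019,  0.6574,  1.7688]), 'qd': array([-0.0007, -0.0021, -0.0009, -0.0002, -0.0016, -0.0003,  0.0016]), 'joint_efforts': array([  0.0087, -90.8234,   5.8115, -26.3291,   0.013 ,  -0.0007,
         0.0002]), 'position': array([0.5684, 0.0514, 0.0573]), 'tool_rot': array([-3.1415,  0.0002, -2.8411]), 'force': array([-0.623 ,  0.1417, -0.5445]), 'moment': array([0.0295, 0.0089, 0.0439]), 'finger_force': 0.0, 'grip_width': 0.05964250243011928}
[[0.5654 0.0514 0.0938]]
```

View pics/c5.png

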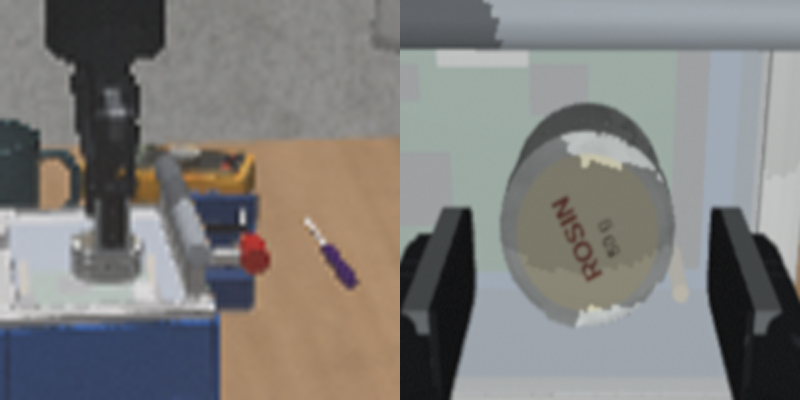

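Both views put the tips near z≈0.095 at TCP 0.057, so I lower in small steps and watch force.

>>> drive_tool:
  targets:
    - {"dx":0,"dy":0,"dz":0.04,"yaw":0,"fingers":0.3}
    - {"dx":0,"dy":0,"dz":0.04,"yaw":0,"fingers":0.3}
    - {"dx":0,"dy":0,"dz":0.02,"yaw":0,"fingers":0.3}
    - {"dx":0,"dy":0,"dz":0,"yaw":0,"fingers":0.3}

```text
clock: 6.95
position: [0.5681, 0.0513, 0.0467]
tool_rot: [3.142, -0.001, -2.841]
force: [0.0, -0.1, 0.8]
grip_width: 0.0597
finger_force: 0.0
```

>>> drive_tool:
  targets:
    - {"dx":0,"dy":0,"dz":0.03,"yaw":0,"fingers":0.3}
    - {"dx":0,"dy":0,"dz":0.02,"yaw":0,"fingers":0.3}
    - {"dx":0,"dy":0,"dz":0,"yaw":0,"fingers":0.3}

```text
clock: 7.25
position: [0.5682, 0.0514, 0.0419]
tool_rot: [3.142, -0.0, -2.841]
force: [-0.4, 0.6, 0.6]
grip_width: 0.06
finger_force: 0.0
```

```bash
python3 - <<'E'
from h import *
b=grab_frame('side')
cv2.imwrite('pics/c6.png',np.hstack([cv2.resize(b[130:210,240:320],(400,400),interpolation=2),cv2.resize(grab_frame('wrist')[160:320,160:360],(400,400),interpolation=2)]))
E
```

```text
(no output)
```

View pics/c6.png

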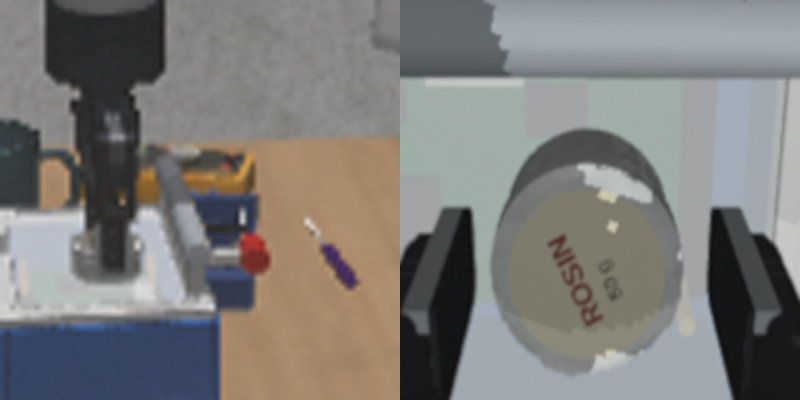

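Tips now overlap the jar side by roughly half. I feel for the window with small steps to calibrate tip height.

>>> drive_tool:
  targets:
    - {"dx":0,"dy":0,"dz":0.02,"yaw":0,"fingers":0.3}
    - {"dx":0,"dy":0,"dz":0.02,"yaw":0,"fingers":0.3}
    - {"dx":0,"dy":0,"dz":0,"yaw":0,"fingers":0.3}

```text
clock: 7.65
position: [0.5682, 0.0514, 0.0379]
tool_rot: [3.142, -0.0, -2.841]
force: [-1.0, -0.3, -0.1]
grip_width: 0.0597
finger_force: 0.0
```

>>> drive_tool:
  targets:
    - {"dx":0,"dy":0,"dz":0.02,"yaw":0,"fingers":0.3}
    - {"dx":0,"dy":0,"dz":0,"yaw":0,"fingers":0.3}

```text
clock: 7.85
position: [0.5682, 0.0514, 0.036]
tool_rot: [-3.142, -0.0, -2.841]
force: [-0.1, -1.1, 0.1]
grip_width: 0.0596
finger_force: 0.0
```

>>> drive_tool:
  targets:
    - {"dx":0,"dy":0,"dz":0.02,"yaw":0,"fingers":0.3}
    - {"dx":0,"dy":0,"dz":0,"yaw":0,"fingers":0.3}

```text
clock: 8.05
position: [0.5682, 0.0514, 0.034]
tool_rot: [3.142, -0.0, -2.841]
force: [0.3, 0.2, 0.4]
grip_width: 0.06
finger_force: 0.0
```

>>> drive_tool:
  targets:
    - {"dx":0,"dy":0,"dz":-0.01,"yaw":0,"fingers":0.4}
    - {"dx":0,"dy":0,"dz":0,"yaw":0,"fingers":0.5}
    - {"dx":0,"dy":0,"dz":0,"yaw":0,"fingers":0.6}
    - {"dx":0,"dy":0,"dz":0,"yaw":0,"fingers":0.7}
    - {"dx":0,"dy":0,"dz":0,"yaw":0,"fingers":0.7}
    - {"dx":0,"dy":0,"dz":0,"yaw":0,"fingers":0.7}
    - {"dx":0,"dy":0,"dz":0,"yaw":0,"fingers":0.7}

```text
clock: 8.75
position: [0.5684, 0.0514, 0.0356]
tool_rot: [-3.142, 0.0, -2.841]
force: [-2.0, -0.9, 5.6]
grip_width: 0.0449
finger_force: 29.7
```

Jar held (45 mm, 30 N). Lift and carry to the mat.

>>> drive_tool:
  targets:
    - {"dx":0,"dy":0,"dz":-0.1,"yaw":0,"fingers":0.7}
    - {"dx":0,"dy":0,"dz":-0.2,"yaw":0,"fingers":0.7}
    - {"dx":0,"dy":0,"dz":-0.2,"yaw":0,"fingers":0.7}
    - {"dx":0,"dy":0,"dz":-0.2,"yaw":0,"fingers":0.7}
    - {"dx":0,"dy":0,"dz":-0.2,"yaw":0,"fingers":0.7}
    - {"dx":0.05,"dy":0.12,"dz":0,"yaw":0,"fingers":0.7}
    - {"dx":0.11,"dy":0.32,"dz":0,"yaw":0,"fingers":0.7}
    - {"dx":0.11,"dy":0.32,"dz":0,"yaw":0,"fingers":0.7}
    - {"dx":0.11,"dy":0.32,"dz":0,"yaw":0,"fingers":0.7}
    - {"dx":0.11,"dy":0.32,"dz":0,"yaw":0,"fingers":0.7}
    - {"dx":0.11,"dy":0.32,"dz":0,"yaw":0,"fingers":0.7}
    - {"dx":0.11,"dy":0.32,"dz":0,"yaw":0,"fingers":0.7}
    - {"dx":0.11,"dy":0.32,"dz":0,"yaw":0,"fingers":0.7}
    - {"dx":0.11,"dy":0.32,"dz":0,"yaw":0,"fingers":0.7}
    - {"dx":0.11,"dy":0.32,"dz":0,"yaw":0,"fingers":0.7}
    - {"dx":0.1,"dy":0.2,"dz":0,"yaw":0,"fingers":0.7}
    - {"dx":0,"dy":0,"dz":0,"yaw":0,"fingers":0.7}
    - {"dx":0,"dy":0,"dz":0,"yaw":0,"fingers":0.7}

```text
clock: 10.55
position: [0.3642, 0.3233, 0.1251]
tool_rot: [-3.141, -0.0, -2.84]
force: [-0.2, -0.3, 0.1]
grip_width: 0.0452
finger_force: 30.9
```

>>> drive_tool:
  targets:
    - {"dx":0,"dy":0,"dz":0.15,"yaw":0,"fingers":0.7}
    - {"dx":0,"dy":0,"dz":0.25,"yaw":0,"fingers":0.7}
    - {"dx":0,"dy":0,"dz":0.25,"yaw":0,"fingers":0.7}
    - {"dx":0,"dy":0,"dz":0.25,"yaw":0,"fingers":0.7}
    - {"dx":0,"dy":0,"dz":0.25,"yaw":0,"fingers":0.7}
    - {"dx":0,"dy":0,"dz":0.15,"yaw":0,"fingers":0.7}
    - {"dx":0,"dy":0,"dz":0.1,"yaw":0,"fingers":0.7}
    - {"dx":0,"dy":0,"dz":0.05,"yaw":0,"fingers":0.7}
    - {"dx":0,"dy":0,"dz":0.05,"yaw":0,"fingers":0.7}
    - {"dx":0,"dy":0,"dz":0,"yaw":0,"fingers":0.7}

```text
clock: 11.55
position: [0.3649, 0.3232, -0.0248]
tool_rot: [-3.142, 0.0, -2.841]
force: [-0.3, -0.9, -0.6]
grip_width: 0.0447
finger_force: 30.9
```

>>> drive_tool:
  targets:
    - {"dx":0,"dy":0,"dz":0.02,"yaw":0,"fingers":0.7}
    - {"dx":0,"dy":0,"dz":0,"yaw":0,"fingers":0.7}

```text
clock: 11.75
position: [0.3648, 0.3235, -0.0266]
tool_rot: [3.141, 0.0, -2.841]
force: [0.0, 0.5, -1.3]
grip_width: 0.0447
finger_force: 30.9
```

>>> drive_tool:
  targets:
    - {"dx":0,"dy":0,"dz":0.015,"yaw":0,"fingers":0.7}
    - {"dx":0,"dy":0,"dz":0,"yaw":0,"fingers":0.7}

```text
clock: 11.95
position: [0.3649, 0.3235, -0.0281]
tool_rot: [3.141, 0.0, -2.841]
force: [-0.7, -0.1, 0.3]
grip_width: 0.0447
finger_force: 31.0
```

>>> drive_tool:
  targets:
    - {"dx":0,"dy":0,"dz":0.01,"yaw":0,"fingers":0.7}
    - {"dx":0,"dy":0,"dz":0,"yaw":0,"fingers":0.7}

```text
clock: 12.15
position: [0.3649, 0.3236, -0.0284]
tool_rot: [3.141, 0.001, -2.841]
force: [-3.6, -3.7, 24.6]
grip_width: 0.0448
finger_force: 32.6
```

Contact felt on the mat; release and rise.

>>> drive_tool:
  targets:
    - {"dx":0,"dy":0,"dz":-0.005,"yaw":0,"fingers":0.5}
    - {"dx":0,"dy":0,"dz":0,"yaw":0,"fingers":0.35}
    - {"dx":0,"dy":0,"dz":0,"yaw":0,"fingers":0.25}
    - {"dx":0,"dy":0,"dz":0,"yaw":0,"fingers":0.2}
    - {"dx":0,"dy":0,"dz":0,"yaw":0,"fingers":0.2}
    - {"dx":0,"dy":0,"dz":0,"yaw":0,"fingers":0.2}
    - {"dx":0,"dy":0,"dz":-0.1,"yaw":0,"fingers":0.2}
    - {"dx":0,"dy":0,"dz":-0.3,"yaw":0,"fingers":0.2}
    - {"dx":0,"dy":0,"dz":-0.3,"yaw":0,"fingers":0.2}
    - {"dx":0,"dy":0,"dz":-0.3,"yaw":0,"fingers":0.2}
    - {"dx":0,"dy":0,"dz":-0.3,"yaw":0,"fingers":0.2}
    - {"dx":0,"dy":0,"dz":-0.3,"yaw":0,"fingers":0.2}
    - {"dx":0,"dy":0,"dz":0,"yaw":0,"fingers":0.2}

```text
clock: 13.45
position: [0.366, 0.3245, 0.1351]
tool_rot: [3.139, 0.005, -2.841]
force: [0.8, 0.2, -0.6]
grip_width: 0.0685
finger_force: 0.0
```

```bash
python3 - <<'E'
from h import *
np.set_printoptions(precision=4,suppress=True)
s=readout.observe();print(s['clock'],s['position'],s['grip_width'])
T=wristT(s);im=grab_frame('wrist');cv2.imwrite('pics/w7.png',im)
h=cv2.cvtColor(im,cv2.COLOR_BGR2HSV)
c=max(cv2.findContours(cv2.inRange(h,(10,30,120),(35,140,255))[100:320,150:360],0,1)[0],key=cv2.contourArea)+[150,100]
(u,v),r=cv2.minEnclosingCircle(c);print('jar',u,v,r,cv2.contourArea(c),plane('wrist',[(u,v)],.026,T))
c=max(cv2.findContours(cv2.inRange(h,(100,100,40),(125,255,255)),0,1)[0],key=cv2.contourArea)
q=cv2.minAreaRect(c);print('mat',q,plane('wrist',[q[0]],.004,T),plane('wrist',cv2.boxPoints(q),.004,T))
t=grab_frame('top');h=cv2.cvtColor(t,cv2.COLOR_BGR2HSV)
m=cv2.inRange(h,(0,130,80),(8,255,255));m[:195]=0;m[225:]=0;m[:,:300]=0;m[:,340:]=0;print('grip top',np.argwhere(m).mean(0)[::-1])
E
```

```text
13.45 [0.366  0.3245 0.1351] 0.06845773839315832
jar 255.0 307.8303527832031 79.78582000732422 7368.5 [[0.5109 0.3688 0.026 ]]
mat ((252.00363159179688, 169.36495971679688), (119.52462768554688, 112.26258850097656), 19.98310661315918) [[0.3631 0.3199 0.004 ]] [[0.4212 0.253  0.004 ]
 [0.3045 0.2648 0.004 ]
 [0.3089 0.3823 0.004 ]
 [0.4321 0.3846 0.004 ]]
grip top [322.5556 214.9074]
```

>>> drive_tool:
  targets:
    - {"dx":0,"dy":-0.12,"dz":0,"yaw":0,"fingers":0.53}
    - {"dx":-0.01,"dy":-0.3,"dz":0,"yaw":0,"fingers":0.53}
    - {"dx":-0.01,"dy":-0.3,"dz":0,"yaw":0,"fingers":0.53}
    - {"dx":-0.01,"dy":-0.3,"dz":0,"yaw":0,"fingers":0.53}
    - {"dx":-0.01,"dy":-0.3,"dz":0,"yaw":0,"fingers":0.53}
    - {"dx":-0.01,"dy":-0.3,"dz":0,"yaw":0,"fingers":0.53}
    - {"dx":-0.01,"dy":-0.3,"dz":0,"yaw":0,"fingers":0.53}
    - {"dx":-0.01,"dy":-0.3,"dz":0,"yaw":0,"fingers":0.53}
    - {"dx":-0.01,"dy":-0.3,"dz":0,"yaw":0,"fingers":0.53}
    - {"dx":-0.01,"dy":-0.3,"dz":0,"yaw":0,"fingers":0.53}
    - {"dx":-0.01,"dy":-0.3,"dz":0,"yaw":0,"fingers":0.53}
    - {"dx":-0.01,"dy":-0.3,"dz":0,"yaw":0,"fingers":0.53}
    - {"dx":-0.01,"dy":-0.1,"dz":0,"yaw":0,"fingers":0.53}
    - {"dx":0,"dy":0,"dz":0,"yaw":0,"fingers":0.53}
    - {"dx":0,"dy":0,"dz":0,"yaw":0,"fingers":0.53}

```text
clock: 15.05
position: [0.4796, -0.0089, 0.1307]
tool_rot: [3.141, -0.001, -2.841]
force: [-0.5, 0.6, -0.6]
grip_width: 0.0401
finger_force: 0.0
```

```bash
python3 - <<'E'
from h import *
np.set_printoptions(precision=4,suppress=True)
im=cv2.imread('pics/w7.png');h=cv2.cvtColor(im,cv2.COLOR_BGR2HSV)
m=cv2.inRange(h,(10,30,120),(35,140,255))
# jar: restrict inside mat
mat=cv2.inRange(h,(100,100,40),(125,255,255));c=max(cv2.findContours(mat,0,1)[0],key=cv2.contourArea)
f=np.zeros_like(m);cv2.drawContours(f,[cv2.convexHull(c)],-1,255,-1);m&=f
print('jar px',np.argwhere(m).mean(0)[::-1],m.sum()/255)
s=readout.observe();print(s['clock'],s['position'],s['tool_rot'],s['grip_width'])
T=wristT(s);im=grab_frame('wrist');h=cv2.cvtColor(im,cv2.COLOR_BGR2HSV)
cv2.imwrite('pics/w8.png',im)
m=cv2.inRange(h,(0,130,60),(8,255,255))|cv2.inRange(h,(174,130,60),(180,255,255))
c=max(cv2.findContours(m,0,1)[0],key=cv2.contourArea);r=cv2.minAreaRect(c);print('grip',r,cv2.boundingRect(c))
g=r[0];P=plane('wrist',[g],.065,T)[0];print(P)
t=grab_frame('side');hs=cv2.cvtColor(t,cv2.COLOR_BGR2HSV);m=cv2.inRange(hs,(0,130,80),(8,255,255));m[:165]=0;m[195:]=0;m[:,:275]=0;m[:,305:]=0
if m.any():
    q=np.argwhere(m).mean(0)[::-1];print('side',q,tri(ray('wrist',[g],T),ray('side',[q])))
Ri=R.from_euler('xyz',s['tool_rot']).as_matrix();print('tool delta',(P-s['position'])@Ri)
E
```

```text
jar px [257.3883 174.2008] 528.0
15.05 [ 0.4796 -0.0089  0.1307] [ 3.1411 -0.0012 -2.8409] 0.04010046545745983
grip ((255.5, 196.5), (21.0, 31.0), 90.0) (240, 186, 32, 22)
[ 0.4818 -0.0086  0.065 ]
side [290.3235 180.2941] (array([ 0.4813, -0.0085,  0.0643]), [np.float64(0.0006804353398519848), np.float64(0.0006804353398520187)])
tool delta [-0.0022 -0.0004  0.0657]
```

Grip confirmed at (0.4815,-0.0086,0.0645) from two views. Descend with 40 mm opening.

>>> drive_tool:
  targets:
    - {"dx":-0.02,"dy":0,"dz":0.1,"yaw":0,"fingers":0.53}
    - {"dx":0,"dy":0,"dz":0.2,"yaw":0,"fingers":0.53}
    - {"dx":0,"dy":0,"dz":0.2,"yaw":0,"fingers":0.53}
    - {"dx":0,"dy":0,"dz":0.15,"yaw":0,"fingers":0.53}
    - {"dx":0,"dy":0,"dz":0.15,"yaw":0,"fingers":0.53}
    - {"dx":0,"dy":0,"dz":0.1,"yaw":0,"fingers":0.53}
    - {"dx":0,"dy":0,"dz":0.1,"yaw":0,"fingers":0.53}
    - {"dx":0,"dy":0,"dz":0.07,"yaw":0,"fingers":0.53}
    - {"dx":0,"dy":0,"dz":0.05,"yaw":0,"fingers":0.53}
    - {"dx":0,"dy":0,"dz":0,"yaw":0,"fingers":0.53}

```text
clock: 16.15
position: [0.4821, -0.0088, 0.0188]
tool_rot: [3.141, -0.001, -2.841]
force: [0.9, -0.3, -0.0]
grip_width: 0.0401
finger_force: 0.0
```

>>> drive_tool:
  targets:
    - {"dx":0,"dy":0,"dz":0,"yaw":0,"fingers":0.58}
    - {"dx":0,"dy":0,"dz":0,"yaw":0,"fingers":0.63}
    - {"dx":0,"dy":0,"dz":0,"yaw":0,"fingers":0.68}
    - {"dx":0,"dy":0,"dz":0,"yaw":0,"fingers":0.75}
    - {"dx":0,"dy":0,"dz":0,"yaw":0,"fingers":0.85}
    - {"dx":0,"dy":0,"dz":0,"yaw":0,"fingers":0.85}
    - {"dx":0,"dy":0,"dz":0,"yaw":0,"fingers":0.85}
    - {"dx":0,"dy":0,"dz":0,"yaw":0,"fingers":0.85}
  squeeze: 40

```text
clock: 16.95
position: [0.4822, -0.0078, 0.0197]
tool_rot: [3.141, 0.0, -2.84]
force: [-3.7, 6.6, 10.4]
grip_width: 0.0253
finger_force: 39.1
```

```bash
python3 - <<'E'
import numpy as np
def w(A,st=0.005):
    f=(180*np.cos(A)-np.sin(A))/100;u=(180*np.sin(A)+np.cos(A))/100
    x=np.round((f-f[0])/st)*st;z=np.round(-(u-u[0])/st)*st
    return np.c_[np.diff(x),np.diff(z)].round(3)
inc=np.r_[.01,.02,.03,np.full(34,.0375),.03,.02,.01];A=np.r_[0,np.cumsum(inc)];print(A[[20,40]])
r=w(A)
for k in (0,20):print([tuple(map(float,q)) for q in r[k:k+20]])
E
```

```text
[0.6975 1.395 ]
[(-0.0, -0.02), (0.0, -0.035), (-0.005, -0.055), (-0.005, -0.065), (-0.01, -0.065), (-0.01, -0.07), (-0.01, -0.065), (-0.015, -0.065), (-0.02, -0.065), (-0.02, -0.065), (-0.025, -0.065), (-0.025, -0.06), (-0.025, -0.065), (-0.03, -0.06), (-0.035, -0.055), (-0.035, -0.06), (-0.035, -0.055), (-0.04, -0.06), (-0.04, -0.05), (-0.04, -0.055)]
[(-0.045, -0.05), (-0.05, -0.05), (-0.045, -0.045), (-0.05, -0.045), (-0.055, -0.045), (-0.05, -0.04), (-0.055, -0.04), (-0.055, -0.04), (-0.06, -0.035), (-0.06, -0.03), (-0.06, -0.03), (-0.06, -0.03), (-0.06, -0.025), (-0.065, -0.025), (-0.065, -0.02), (-0.065, -0.02), (-0.065, -0.02), (-0.05, -0.01), (-0.035, -0.005), (-0.02, -0.005)]
```

>>> drive_tool:
  targets:
    - {"dx":0,"dy":0,"dz":-0.02,"yaw":0,"fingers":0.85}
    - {"dx":0,"dy":0,"dz":-0.035,"yaw":0,"fingers":0.85}
    - {"dx":-0.005,"dy":0,"dz":-0.055,"yaw":0,"fingers":0.85}
    - {"dx":-0.005,"dy":0,"dz":-0.065,"yaw":0,"fingers":0.85}
    - {"dx":-0.01,"dy":0,"dz":-0.065,"yaw":0,"fingers":0.85}
    - {"dx":-0.01,"dy":0,"dz":-0.07,"yaw":0,"fingers":0.85}
    - {"dx":0,"dy":0,"dz":0,"yaw":0,"fingers":0.85}
    - {"dx":0,"dy":0,"dz":0,"yaw":0,"fingers":0.85}

```text
clock: 17.75
position: [0.4849, -0.007, 0.0504]
tool_rot: [3.141, -0.0, -2.84]
force: [-2.1, 5.9, -3.3]
grip_width: 0.0251
finger_force: 39.6
```

```bash
cat > bar.py <<'E'
from h import *
np.set_printoptions(precision=4,suppress=True)
s=readout.observe();print(s['clock'],s['position'],s['force'],s['moment'],s['grip_width'],s['finger_force'])
T=wristT(s);im=grab_frame('wrist');h=cv2.cvtColor(im,cv2.COLOR_BGR2HSV)
m=cv2.inRange(h,(0,130,60),(8,255,255))|cv2.inRange(h,(174,130,60),(180,255,255))
c=max(cv2.findContours(m,0,1)[0],key=cv2.contourArea);print('grip wrist px',cv2.minAreaRect(c))
t=grab_frame('side');hs=cv2.cvtColor(t,cv2.COLOR_BGR2HSV);m=cv2.inRange(hs,(0,130,70),(8,255,255));m[:100]=0;m[195:]=0;m[:,:240]=0;m[:,298:]=0
n,l,st,ce=cv2.connectedComponentsWithStats(m)
for i in range(1,n):
    if st[i,4]>3:
        o,d=ray('side',[ce[i]])
        # meet with the swing plane (through grip, spanned by jig x and z): normal jig y
        yaw=np.radians(17.1);nn=np.array([-np.sin(yaw),np.cos(yaw),0]);G=np.array([.4815,-.0086,.0645])
        P=o+d[0]*((G-o)@nn/(d[0]@nn));fw=180-1e3*(P-G)@np.array([np.cos(yaw),np.sin(yaw),0]);up=(P[2]-.064)*1e3
        print('side red',st[i],ce[i],P,'angle',np.arctan2(up,fw)-np.arctan2(1,180),'r',np.hypot(up,fw))
E
python3 bar.py
```

```text
17.75 [ 0.4849 -0.007   0.0504] [-2.0652  5.9285 -3.3233] [ 1.3801  0.3528 -0.005 ] 0.025108289916199972 39.566835165023804
grip wrist px ((255.5, 266.5), (41.0, 55.0), 90.0)
```

Lift load (~−3 N) matches the lid's weight; continue the arc.

>>> drive_tool:
  targets:
    - {"dx":-0.01,"dy":0,"dz":-0.065,"yaw":0,"fingers":0.85}
    - {"dx":-0.015,"dy":0,"dz":-0.065,"yaw":0,"fingers":0.85}
    - {"dx":-0.02,"dy":0,"dz":-0.065,"yaw":0,"fingers":0.85}
    - {"dx":-0.02,"dy":0,"dz":-0.065,"yaw":0,"fingers":0.85}
    - {"dx":-0.025,"dy":0,"dz":-0.065,"yaw":0,"fingers":0.85}
    - {"dx":-0.025,"dy":0,"dz":-0.06,"yaw":0,"fingers":0.85}
    - {"dx":-0.025,"dy":0,"dz":-0.065,"yaw":0,"fingers":0.85}
    - {"dx":-0.03,"dy":0,"dz":-0.06,"yaw":0,"fingers":0.85}
    - {"dx":-0.035,"dy":0,"dz":-0.055,"yaw":0,"fingers":0.85}
    - {"dx":-0.035,"dy":0,"dz":-0.06,"yaw":0,"fingers":0.85}
    - {"dx":-0.035,"dy":0,"dz":-0.055,"yaw":0,"fingers":0.85}
    - {"dx":-0.04,"dy":0,"dz":-0.06,"yaw":0,"fingers":0.85}
    - {"dx":-0.04,"dy":0,"dz":-0.05,"yaw":0,"fingers":0.85}
    - {"dx":-0.04,"dy":0,"dz":-0.055,"yaw":0,"fingers":0.85}
    - {"dx":0,"dy":0,"dz":0,"yaw":0,"fingers":0.85}

```text
clock: 19.35
position: [0.523, 0.0048, 0.1353]
tool_rot: [3.141, 0.0, -2.84]
force: [-1.4, 6.0, -3.2]
grip_width: 0.0253
finger_force: 39.9
```

```bash
python3 bar.py
```

```text
19.35 [0.523  0.0048 0.1353] [-1.4049  5.9592 -3.1542] [ 1.1673  0.2492 -0.0566] 0.025295496390775187 39.86537039279938
grip wrist px ((255.5, 265.0), (40.0, 55.0), 90.0)
```

Position matches a≈0.70 exactly. Second half.

>>> drive_tool:
  targets:
    - {"dx":-0.045,"dy":0,"dz":-0.05,"yaw":0,"fingers":0.85}
    - {"dx":-0.05,"dy":0,"dz":-0.05,"yaw":0,"fingers":0.85}
    - {"dx":-0.045,"dy":0,"dz":-0.045,"yaw":0,"fingers":0.85}
    - {"dx":-0.05,"dy":0,"dz":-0.045,"yaw":0,"fingers":0.85}
    - {"dx":-0.055,"dy":0,"dz":-0.045,"yaw":0,"fingers":0.85}
    - {"dx":-0.05,"dy":0,"dz":-0.04,"yaw":0,"fingers":0.85}
    - {"dx":-0.055,"dy":0,"dz":-0.04,"yaw":0,"fingers":0.85}
    - {"dx":-0.055,"dy":0,"dz":-0.04,"yaw":0,"fingers":0.85}
    - {"dx":-0.06,"dy":0,"dz":-0.035,"yaw":0,"fingers":0.85}
    - {"dx":-0.06,"dy":0,"dz":-0.03,"yaw":0,"fingers":0.85}
    - {"dx":-0.06,"dy":0,"dz":-0.03,"yaw":0,"fingers":0.85}
    - {"dx":-0.06,"dy":0,"dz":-0.03,"yaw":0,"fingers":0.85}
    - {"dx":-0.06,"dy":0,"dz":-0.025,"yaw":0,"fingers":0.85}
    - {"dx":-0.065,"dy":0,"dz":-0.025,"yaw":0,"fingers":0.85}
    - {"dx":0,"dy":0,"dz":0,"yaw":0,"fingers":0.85}

```text
clock: 20.95
position: [0.597, 0.0276, 0.1885]
tool_rot: [3.141, 0.001, -2.84]
force: [-5.3, 4.3, 9.4]
grip_width: 0.0254
finger_force: 41.7
```

```bash
cat > ang.py <<'E'
from h import *
s=readout.observe();d=s['position']-np.array([.4822,-.0078,.0197]);y=np.radians(17.2)
f=180-1e3*(d[0]*np.cos(y)+d[1]*np.sin(y));u=1+1e3*d[2]
print(s['clock'],s['position'],s['force'],s['finger_force'],'lat',-d[0]*np.sin(y)+d[1]*np.cos(y),'a',np.arctan2(u,f)-np.arctan2(1,180),'r',np.hypot(f,u),'a_f',np.arccos(np.clip(f/180.003,-1,1))-1/180)
E
python3 ang.py; python3 bar.py
```

```text
20.95 [0.59702317 0.02758885 0.18849007] [-5.2727458   4.25712332  9.36718947] 41.73603594303131 lat -0.00014793746248359385 a 1.226360787389218 r 180.02874177701312 a_f 1.2263103228962282
20.95 [0.597  0.0276 0.1885] [-5.2727  4.2571  9.3672] [ 1.0313  1.192  -0.0248] 0.02541503067602362 41.73603594303131
grip wrist px ((255.5, 266.0), (40.0, 55.0), 90.0)
```

>>> drive_tool:
  targets:
    - {"dx":-0.06,"dy":0,"dz":-0.02,"yaw":0,"fingers":0.85}
    - {"dx":-0.06,"dy":0,"dz":-0.02,"yaw":0,"fingers":0.85}
    - {"dx":-0.06,"dy":0,"dz":-0.015,"yaw":0,"fingers":0.85}
    - {"dx":-0.055,"dy":0,"dz":-0.015,"yaw":0,"fingers":0.85}
    - {"dx":-0.045,"dy":0,"dz":-0.01,"yaw":0,"fingers":0.85}
    - {"dx":-0.025,"dy":0,"dz":-0.005,"yaw":0,"fingers":0.85}
    - {"dx":-0.015,"dy":0,"dz":0,"yaw":0,"fingers":0.85}
    - {"dx":0,"dy":0,"dz":0,"yaw":0,"fingers":0.85}
    - {"dx":0,"dy":0,"dz":0,"yaw":0,"fingers":0.85}
    - {"dx":0,"dy":0,"dz":0,"yaw":0,"fingers":0.85}
    - {"dx":0,"dy":0,"dz":0,"yaw":0,"fingers":0.85}

```text
clock: 22.15
position: [0.6271, 0.0368, 0.1966]
tool_rot: [3.141, 0.001, -2.841]
force: [-2.2, 4.3, 5.1]
grip_width: 0.025
finger_force: 41.1
```

```bash
python3 ang.py
```

```text
22.15 [0.6271029  0.03680805 0.19657369] [-2.20539965  4.33959257  5.05873885] 41.140358448028564 lat -0.00023585427044756774 a 1.4069877113455431 r 180.12450647223386 a_f 1.4068799277007626
```

>>> drive_tool:
  targets:
    - {"dx":0,"dy":0,"dz":0,"yaw":0,"fingers":0.85}
    - {"dx":0,"dy":0,"dz":0,"yaw":0,"fingers":0.85}
    - {"dx":0,"dy":0,"dz":0,"yaw":0,"fingers":0.85}
    - {"dx":0,"dy":0,"dz":0,"yaw":0,"fingers":0.85}
    - {"dx":0,"dy":0,"dz":0,"yaw":0,"fingers":0.85}

```text
clock: 22.65
position: [0.6271, 0.0368, 0.1966]
tool_rot: [3.141, 0.001, -2.841]
force: [-2.4, 4.8, 3.8]
grip_width: 0.025
finger_force: 41.1
```

```bash
python3 ang.py; python3 bar.py; python3 - <<'E'
from h import *
pts={}
for n,b in(('top',(190,235,245,290)),('side',(285,225,350,280))):
    im=grab_frame(n);h=cv2.cvtColor(im,cv2.COLOR_BGR2HSV);m=cv2.inRange(h,(8,25,110),(35,170,255))
    M=0*m;M[b[1]:b[3],b[0]:b[2]]=m[b[1]:b[3],b[0]:b[2]]
    k,l,st,c=cv2.connectedComponentsWithStats(M)
    L=[(st[i],c[i]) for i in range(1,k) if st[i,4]>10];print(n,L);pts[n]=max(L,key=lambda q:q[0][4])[1] if L else None
if all(v is not None for v in pts.values()):print(tri(ray('top',[pts['top']]),ray('side',[pts['side']])))
E
```

```text
22.65 [0.62710498 0.03680175 0.19657483] [-2.38505271  4.7637074   3.77788381] 41.1384916305542 lat -0.00024248655926790985 a 1.406989355500189 r 180.12561270155695 a_f 1.4068805922229366
22.65 [0.6271 0.0368 0.1966] [-2.3851  4.7637  3.7779] [1.1489 0.5071 0.0001] 0.024955916597218658 41.1384916305542
grip wrist px ((255.5, 265.5), (39.0, 55.0), 90.0)
top [(array([209, 258,  12,  12, 108], dtype=int32), array([214.60185185, 263.13888889]))]
side [(array([285, 225,  65,   6, 283], dtype=int32), array([314.12720848, 226.7385159 ])), (array([311, 239,  13,   8,  71], dtype=int32), array([316.73239437, 242.61971831]))]
(array([0.36679104, 0.32121567, 0.07185975]), [np.float64(0.0056365971837659505), np.float64(0.005636597183765987)])
```

The jar's beige top is seen centred on the mat in both views, and the lid is held at 1.407 rad. Handing in.

```bash
python3 -c "
from h import *
print(workorder.job_done())"
```

```text
the job is handed in; nothing more can be done
None
```

I handed the job in at about 22.9 s with the flux jar standing released near the centre of the mat and the lid held still by its red grip at about 1.407 rad. That angle is worked out from the arm's position, and no verdict came back.

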